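# Put the glass mullers away in their rack by size

### The job

The four washed glass mullers stand about the bench; put them away in the muller rack, each in the cup turned for its size, so that they stand in a row from the largest to the smallest. Each must stand upright and fully down on the felt of its own cup; set them in gently and never tip one over, for the ground faces chip. Leave the dropper bottle and the pigment jar that stand among them where they are.

Things in the scene. Friction and masses are not known exactly. Their poses are not given: they have to be found in the camera images.
- muller_1: largest of four loose, upright, solid pale green glass mullers: round flat foot 64 mm across, 10 mm thick, narrowing to a neck, then a round upright grip knob 34 mm across with straight sides from 58 to 76 mm above the underside; 84 mm tall; up to 0.41 kg. Origin: centre of the underside; z up.
- muller_2: second largest of four loose, upright, solid pale green glass mullers: round flat foot 52 mm across, 10 mm thick, narrowing to a neck, then a round upright grip knob 30 mm across with straight sides from 48 to 66 mm above the underside; 74 mm tall; up to 0.26 kg. Origin: centre of the underside; z up.
- muller_3: third largest of four loose, upright, solid pale green glass mullers: round flat foot 40 mm across, 10 mm thick, narrowing to a neck, then a round upright grip knob 26 mm across with straight sides from 38 to 56 mm above the underside; 64 mm tall; up to 0.16 kg. Origin: centre of the underside; z up.
- muller_4: smallest of four loose, upright, solid pale green glass mullers: round flat foot 28 mm across, 10 mm thick, narrowing to a neck, then a round upright grip knob 22 mm across with straight sides from 28 to 46 mm above the underside; 54 mm tall; up to 0.09 kg. Origin: centre of the underside; z up.
- cup_1: largest of four fixed dark wood cups, in a row by size on a light board (282x92x12 mm, at any angle): felt floor 72 mm across, 4 mm above the origin; wall 12 mm above floor, upper 6 mm flaring to 78 mm inside; 84 mm outside. For the largest muller. Origin: centre of the underside, 12 mm above the bench; z up, x along the row towards the smallest; next cup 80 mm on.
- cup_2: second largest of four fixed dark wood cups, in a row by size on a light board (282x92x12 mm, at any angle): felt floor 60 mm across, 4 mm above the origin; wall 12 mm above floor, upper 6 mm flaring to 66 mm inside; 72 mm outside. For the second largest muller. Origin: centre of the underside, 12 mm above the bench; z up, x along the row towards the smallest; next cup 68 mm on.
- cup_3: third largest of four fixed dark wood cups, in a row by size on a light board (282x92x12 mm, at any angle): felt floor 48 mm across, 4 mm above the origin; wall 12 mm above floor, upper 6 mm flaring to 54 mm inside; 60 mm outside. For the third largest muller. Origin: centre of the underside, 12 mm above the bench; z up, x along the row towards the smallest; next cup 56 mm on.
- cup_4: smallest of four fixed dark wood cups, in a row by size on a light board (282x92x12 mm, at any angle): felt floor 36 mm across, 4 mm above the origin; wall 12 mm above floor, upper 6 mm flaring to 42 mm inside; 48 mm outside. For the smallest muller. Origin: centre of the underside, 12 mm above the bench; z up, x along the row towards the smallest.
- dropper_bottle: loose amber glass bottle with a black dropper cap, 28 mm in diameter, 86 mm tall, standing among the mullers. Bystander: leave it. Origin: centre of its underside; z up.
- jar_verditer: loose stoppered glass jar of green-grey pigment, 27 mm in diameter, 61 mm tall, standing among the mullers. Bystander: leave it. Origin: centre of its underside; z up.
Things that resemble listed ones, but are neither listed nor needed, are in the scene too. Leave any purple look-alike of the muller_1 alone.

How it is judged:
By the outcome, as a careful person would: the job done as asked, in the order asked, and still so for the second after the job is handed in, with the robot touching nothing.
It also fails if it takes over 93 s, if anything falls off the work surface, if the arm or the gripper's body presses on something with over 40 N, if the wrist force passes 120 N, or if a joint passes its speed limit or range.

### The arm

A 6-joint arm with a two-finger parallel gripper is mounted at the origin on a cart in front of the work surface, level with it; the furniture and walls round the work are solid. World frame = base frame: x ahead of the robot, y to its left, z up, the work surface at z = 0. Lengths are in mm, angles in rad, forces in N, time in s.
With the tool pointing down it reaches from about 350 to 775 mm from the base axis. Payload 7.3 kg.
Tool frame: the origin (TCP) lies at the very end of the fingers, on their centre line; the grasp point (between the pads) lies 19 mm behind it; z points along the fingers, y is the line along which they close (so a half turn about z gives the same grasp; the last joint's range is limited). The gripper opens to 92 mm and grips with 3 to 60 N. Pads are 19 mm wide; open, the fingers measure 130 mm over their backs; the gripper's body (75 mm by 190 mm) begins 47 mm behind the grasp point.
Start: joints at [1.177, 0.342, 1.524, -0, 1.275, -0.146], TCP at [128.752, 508.987, 226.741] pointing down, gripper open.
Joint ranges: [-2.53, 2.53], [-0.77, 2.02], [0.04, 2.7], [-1, 4.14], [0.28, 2.66], [-3.11, 3.11]. Speed limits (rad/s): [2.57, 2.57, 3.14, 3.14, 3.14, 3.14].

### API

Orientations are given as [roll, pitch, yaw] about the fixed x, y, z axes, in that order (R = Rz(yaw) Ry(pitch) Rx(roll)).
In Python, from plant import get_obs, vision, workorder gives the robot as it stands.
- The arm moves only by the shell command python3 -m pendant 'ROWS' [OPENING]. ROWS is a JSON object of lists of equal length, an entry for each row: "dp": the shift along the tool's x, y, z in m, a list of three; "rotation": the turn, a rotation vector about the tool's x, y, z in rad, a list of three. A call has 1 to 8 rows; each row is the pose to reach, as a shift and turn from the pose commanded when the call began, along the tool's axes at that moment; what a row does not reach only later rows make up. A row lasts 1/8 s, in which the tool goes at most 62.5 mm and 10.7 degrees, less where a joint would pass 70% of its speed; a pose out of reach is approached as far as the arm can. A call with a gripper value outside its range is refused whole. OPENING is the finger opening in m, from 0 to 0.0918, set as the call begins (- or left out, the last holds). The fingers move at their own pace and stop on an object; the grip force is fixed at half the most. Time passes only in rows, so rows that repeat a pose let the fingers close. It gives the time, the measured TCP pose, the force, the opening and the grip force at its end, in the units of the state.
- get_obs(): the state, without advancing time (a new reading comes with each control period).
- vision.capture(name): name is "scene" or "side" or "wrist"; returns a dict with "pixels" (400x640x3 uint8, red, green, blue), "vfov" (degrees; the focal length in pixels is half the picture's height over the tangent of half this angle, whatever the lens; pixels are square), "cx", "cy" (the principal point, pixels), "pose" (4x4, takes a point from camera to world coordinates); the wrist camera has in their place "T_tool_cam" (4x4, takes a point from camera to tool coordinates, whose origin is the TCP and whose axes are the flange's). Camera axes: x right, y up, looking along -z (the intrinsics and any distortion apply to the point x, -y, -z); pixel columns grow to the right and rows downward; lengths in mm; the calibration is good to about 2 mm. A picture is of the moment at which its call begins: read the wrist's pose just before it. There is no depth.
- workorder.close_job(): hands the job in; it is judged then, once.
The state is a dict: "time": time; "joint_positions": joint angles; "dq": joint speeds; "tau": joint torques, N m; "tool_pos": TCP position; "tcp_rot": TCP orientation; "contact_force": force on the tool from outside, world axes, zero at the start; "moment": the same for the moment, N m; "grip_width": finger opening in mm; "finger_force": force on a finger pad.
Only numpy, scipy, OpenCV 4.12 (cv2) and the standard library are available. Lean on these libraries where they do the work, as an engineer would, in place of code of your own. Each camera call takes 0.05 s, during which the arm holds its last target. There are 200 camera calls.

## Working session

There is one attempt and no reset: what is moved stays moved. The work goes in short steps, Python scripts to look and compute and a shell command to move; the robot and the scene stay as the last step left them, time stands still between calls to the robot, and variables do not carry over. Pictures are saved under pics/ and viewed, at most 14 in all, crops included, and the job is handed in when it is done.

```bash
ls; mkdir -p pics; python3 - <<'E'
from plant import get_obs, vision
import cv2,numpy as np,pickle
o=get_obs();print({k:np.round(v,3) for k,v in o.items()})
for n in("scene","side","wrist"):
    c=vision.capture(n);cv2.imwrite(f"pics/{n}0.png",c["pixels"][:,:,::-1]);pickle.dump(c,open(f"{n}0.pkl","wb"))
    print(n,[ (k,np.round(v,3)) for k,v in c.items() if k!="pixels"])
E
```

```text
pics
{'time': np.float64(0.0), 'joint_positions': array([ 1.177,  0.343,  1.525,  0.   ,  1.275, -0.146]), 'dq': array([-0.001, -0.001, -0.   ,  0.   ,  0.   , -0.001]), 'tau': array([  0.   , -43.125, -24.422,   0.072,   0.056,  -0.   ]), 'tool_pos': array([128.581, 508.593, 226.063]), 'tcp_rot': array([-3.14 , -0.   ,  2.894]), 'contact_force': array([-0.14 , -0.897, -0.341]), 'moment': array([-0.025,  0.013,  0.013]), 'finger_force': np.float64(0.0), 'grip_width': np.float64(91.817)}
scene [('vfov', np.float64(52.928)), ('cx', np.float64(318.524)), ('cy', np.float64(198.317)), ('pose', array([[ 6.94000e-01,  4.55000e-01, -5.58000e-01, -1.23911e+02],
       [-7.20000e-01,  4.50000e-01, -5.28000e-01, -6.07920e+02],
       [ 1.10000e-02,  7.68000e-01,  6.40000e-01,  7.89447e+02],
       [ 0.00000e+00,  0.00000e+00,  0.00000e+00,  1.00000e+00]]))]
side [('vfov', np.float64(57.205)), ('cx', np.float64(318.501)), ('cy', np.float64(197.799)), ('pose', array([[ 9.49000e-01,  1.67000e-01, -2.67000e-01,  2.77823e+02],
       [-3.15000e-01,  5.39000e-01, -7.82000e-01, -7.28893e+02],
       [ 1.40000e-02,  8.26000e-01,  5.64000e-01,  5.85679e+02],
       [ 0.00000e+00,  0.00000e+00,  0.00000e+00,  1.00000e+00]]))]
wrist [('vfov', np.float64(62.189)), ('cx', np.float64(319.562)), ('cy', np.float64(201.851)), ('T_tool_cam', array([[ 0.00000e+00,  9.51000e-01,  3.09000e-01,  8.37210e+01],
       [ 1.00000e+00, -1.00000e-03,  1.00000e-03,  5.40000e-02],
       [ 1.00000e-03,  3.09000e-01, -9.51000e-01, -1.59119e+02],
       [ 0.00000e+00,  0.00000e+00,  0.00000e+00,  1.00000e+00]]))]
```

View pics/scene0.png

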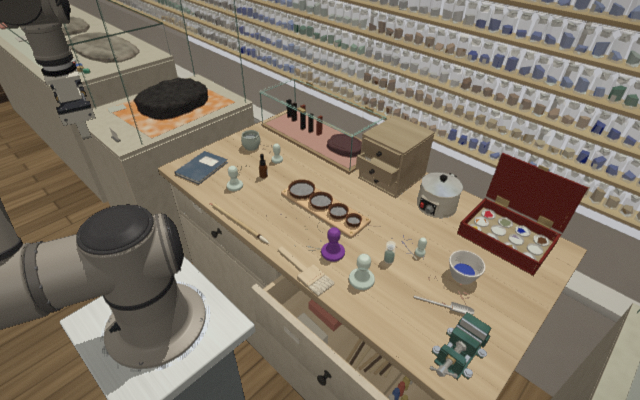

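View pics/side0.png

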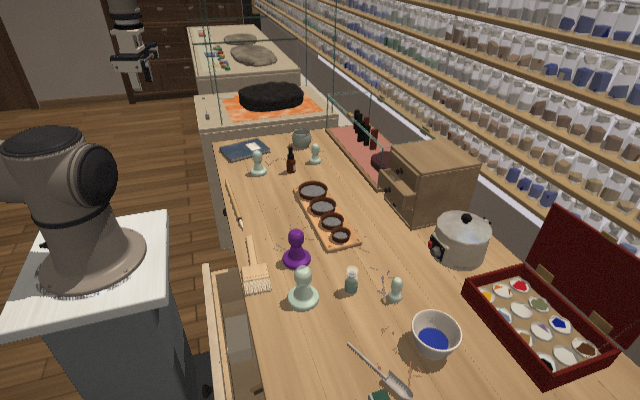

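The scene view shows the large muller at (363,268), another at (234,178), a third at (277,154) and the smallest at (421,247). The purple look-alike is at (333,244), the bottle at (263,167) and the jar at (389,254). The cups run from (301,188) to (354,220). The side view agrees.

```bash
cat > h.py <<'E'
import cv2,numpy as np,pickle
from scipy.spatial.transform import Rotation as R
def pose(c,o=None):
    if "pose" in c: return c["pose"]
    T=np.eye(4);T[:3,:3]=R.from_euler("xyz",o["tcp_rot"]).as_matrix();T[:3,3]=o["tool_pos"];return T@c["T_tool_cam"]
def ray(c,uv,P=None):
    P=c["pose"] if P is None else P
    f=200/np.tan(np.radians(c["vfov"])/2)
    d=P[:3,:3]@np.array([(uv[0]-c["cx"])/f,-(uv[1]-c["cy"])/f,-1]);return P[:3,3],d/np.linalg.norm(d)
def plane(r,z): return r[0]+r[1]*(z-r[0][2])/r[1][2]
def tri(rs):
    A=sum(np.eye(3)-np.outer(d,d) for p,d in rs);b=sum((np.eye(3)-np.outer(d,d))@p for p,d in rs)
    x=np.linalg.solve(A,b);return x,max(np.linalg.norm(np.cross(x-p,d)) for p,d in rs)
def glass(px):
    a=px.astype(int);r,g,b=a[...,0],a[...,1],a[...,2]
    return ((g-r>6)&(g>120)&(g-b>-8)&(r>80)).astype(np.uint8)
E
python3 - <<'E'
from h import *
seeds={"scene":dict(m_big=(363,268),m_a=(234,178),m_b=(277,154),m_s=(421,247),jar=(389,254)),
"side":dict(m_big=(303,288),m_a=(258,163),m_b=(315,154),m_s=(396,290),jar=(351,282))}
tiles=[]
for n in("scene","side"):
    c=pickle.load(open(n+"0.pkl","rb"));px=c["pixels"]
    for k,(u,v) in seeds[n].items():
        print(n,k,px[v-8:v+10:6,u].tolist())
    x0,y0=(150,110) if n=="scene" else (210,110)
    m=glass(px);N,l,st,ce=cv2.connectedComponentsWithStats(m[y0:y0+210,x0:x0+300])
    for i in range(1,N):
        if st[i,4]>40: print(st[i]+[x0,y0,0,0,0])
    im=px[:,:,::-1].copy();im=im[y0:y0+210,x0:x0+300].copy()
    cnt,_=cv2.findContours(cv2.resize(m[y0:y0+210,x0:x0+300],None,fx=2.6,fy=1.4,interpolation=0),0,2)
    im=cv2.resize(im,None,fx=2.6,fy=1.4,interpolation=cv2.INTER_CUBIC);cv2.drawContours(im,cnt,-1,(0,0,255),1);tiles.append(im)
cv2.imwrite("pics/mask.png",np.vstack(tiles))
E
```

```text
scene m_big [[191, 198, 183], [123, 128, 113], [120, 128, 115]]
scene m_a [[159, 167, 151], [122, 126, 113], [130, 135, 122]]
scene m_b [[175, 181, 167], [121, 125, 111], [151, 158, 145]]
scene m_s [[194, 202, 187], [125, 131, 116], [129, 137, 123]]
scene jar [[175, 176, 171], [120, 130, 117], [90, 100, 89]]
[347 116  39  21  85]
[272 156  11   6  46]
[227 179  16  11 106]
[358 254  12  11  75]
[349 267  25  22 375]
side m_big [[117, 119, 105], [112, 117, 102], [119, 125, 110]]
side m_a [[137, 147, 133], [107, 109, 96], [138, 142, 124]]
side m_b [[169, 175, 153], [116, 117, 102], [141, 147, 126]]
side m_s [[153, 157, 136], [117, 119, 105], [115, 120, 106]]
side jar [[136, 133, 121], [115, 122, 108], [86, 93, 82]]
[253 150   9   6  42]
[297 267  13  10  59]
[288 284  31  25 368]
```

View pics/mask.png

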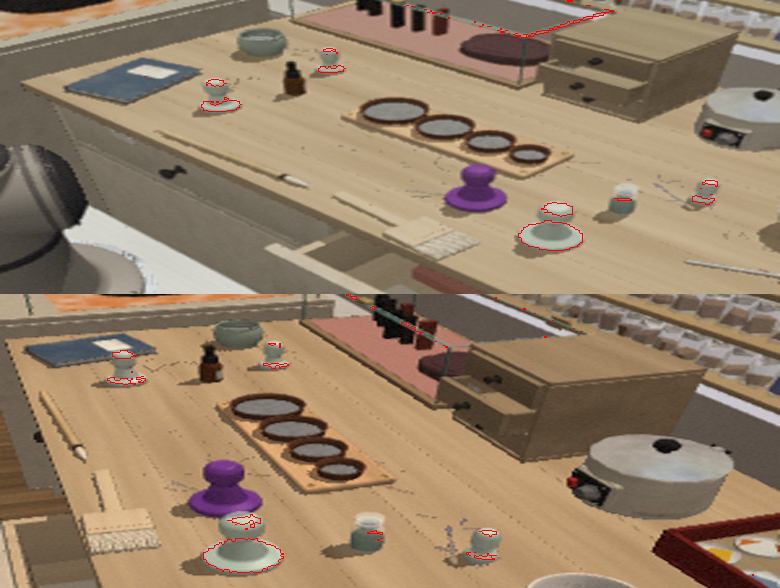

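View pics/wrist0.png

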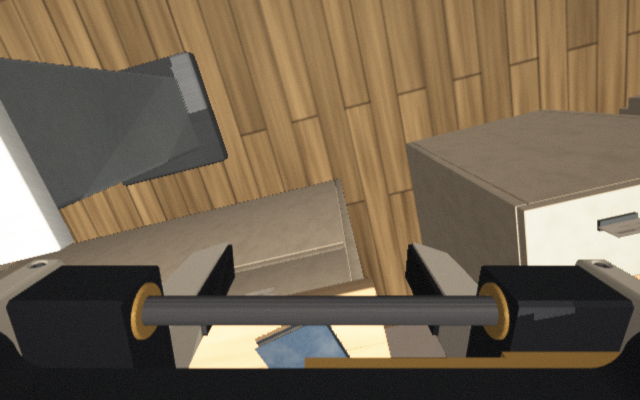

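The mask catches the highlights of the glass but misses its shaded parts. In the wrist view the camera looks over the table's left end, with the fingers in the lower half.

```bash
cat >> h.py <<'E'
def glass2(px):
    a=cv2.GaussianBlur(px,(3,3),0).astype(int);r,g,b=a[...,0],a[...,1],a[...,2]
    return ((g-r>=0)&(g>80)&(g-b>2)).astype(np.uint8)
def dark(px):
    a=px.astype(int);return ((a[...,0]<105)&(a[...,0]-a[...,2]>5)).astype(np.uint8)
def circ(xy):
    A=np.c_[2*xy,np.ones(len(xy))];s=np.linalg.lstsq(A,(xy**2).sum(1),rcond=None)[0]
    return s[:2],np.sqrt(s[2]+s[:2]@s[:2])
E
python3 - <<'E'
from h import *
seeds={"scene":dict(m_big=(363,268,30),m_a=(234,178,18),m_b=(277,154,16),m_s=(421,247,14),jar=(389,254,14)),
"side":dict(m_big=(303,288,30),m_a=(258,163,18),m_b=(315,154,14),m_s=(396,290,18),jar=(351,282,18))}
cups={"scene":[(301,188),(321,201),(339,212),(354,220)],"side":[(313,188),(323,206),(332,221),(341,236)]}
C={n:pickle.load(open(n+"0.pkl","rb")) for n in("scene","side")}
pts={}
for n,c in C.items():
    px=c["pixels"];m=glass2(px)
    for k,(u,v,w) in seeds[n].items():
        s=m[v-w:v+w,u-w:u+w];N,l,st,_=cv2.connectedComponentsWithStats(s);i=1+np.argmax(st[1:,4]);l=l==i
        ys=np.where(l.any(1))[0];e=np.array([[np.where(l[y])[0][[0,-1]]] for y in ys])[:,0]
        wd=e[:,1]-e[:,0]+1;h=len(ys);q=h*45//100
        top=wd[:q].max();bot=wd[q:].max()
        kr=np.where(wd[:q]>=top-0)[0];fr=q+np.where(wd[q:]>=bot-0)[0]
        pts[n,k,"knob"]=(u-w+e[kr].mean(),v-w+ys[kr].mean());pts[n,k,"foot"]=(u-w+e[fr].mean(),v-w+ys[fr].mean())
        print(n,k,"w",top,bot,"h",h)
for k in seeds["scene"]:
    for p in("knob","foot"):
        x,e=tri([ray(C[n],pts[n,k,p]) for n in C]);print(k,p,x.round(1),"gap",round(e,1),"reach",np.hypot(*x[:2]).round())
def far(n,j,z):
    c=C[n];u,v=cups[n][j];ray0=plane(ray(c,(u,v)),28)[:2]
    px=c["pixels"];d=dark(px);out=[]
    # march upward/outward in image from seed; keep last dark pixel before light wood
    for a in np.radians(np.arange(200,341,5)):
        last=None
        for t in np.arange(0,40,.5):
            x,y=u+t*np.cos(a),v+t*np.sin(a)
            if d[int(round(y)),int(round(x))]: last=t
            elif last is not None and t-last>1.5: break
        if last: out.append(plane(ray(c,(u+last*np.cos(a),v+last*np.sin(a))),z)[:2])
    return np.array(out)
for j in range(4):
    print("cup",j+1,[ (circ(far(n,j,28))[0].round(1),circ(far(n,j,28))[1].round(1)) for n in C], "seed tri",tri([ray(C[n],cups[n][j]) for n in C])[0].round(0))
E
```

```text
scene m_big w 13 25 h 36
scene m_a w 9 16 h 25
scene m_b w 6 10 h 19
scene m_s w 7 10 h 18
scene jar w 9 9 h 18
side m_big w 16 30 h 44
side m_a w 11 15 h 26
side m_b w 5 10 h 20
side m_s w 10 12 h 24
side jar w 11 11 h 17
m_big knob [ 410.9 -249.6   66.9] gap 3.2 reach 481.0
m_big foot [ 411.7 -249.6    4.9] gap 1.4 reach 481.0
m_a knob [417.4 269.8  67. ] gap 0.3 reach 497.0
m_a foot [419.6 272.3   7. ] gap 1.3 reach 500.0
m_b knob [612.6 289.6  50. ] gap 2.6 reach 678.0
m_b foot [610.1 288.6   5. ] gap 0.8 reach 675.0
m_s knob [ 589.1 -304.1   39.1] gap 1.2 reach 663.0
m_s foot [ 590.2 -302.8    4.1] gap 0.6 reach 663.0
jar knob [ 512.7 -257.3   25.4] gap 2.0 reach 574.0
jar foot [ 512.  -258.9   17.1] gap 0.0 reach 574.0
cup 1 [(array([540.6,  93.5]), np.float64(40.2)), (array([542.7,  98.9]), np.float64(34.1))] seed tri [543.  97.  25.]
cup 2 [(array([534. ,  14.7]), np.float64(41.5)), (array([544.4,  51.4]), np.float64(30.7))] seed tri [545.  14.  20.]
cup 3 [(array([534.6, -53. ]), np.float64(35.8)), (array([545.8, -22.3]), np.float64(26.4))] seed tri [543. -59.  24.]
cup 4 [(array([ 536.8, -110.5]), np.float64(29.0)), (array([546.5, -84.1]), np.float64(25.0))] seed tri [ 548. -111.   19.]
```

```bash
python3 -m pendant '{"dp":[[-0.048,-0.032,-0.005],[-0.096,-0.064,-0.01],[-0.144,-0.096,-0.015],[-0.192,-0.128,-0.02],[-0.24,-0.16,-0.025],[-0.288,-0.193,-0.03],[-0.336,-0.225,-0.035],[-0.384,-0.258,-0.04]],"rotation":[[0,0,0.165],[0,0,0.33],[0,0,0.495],[0,0,0.66],[0,0,0.825],[0,0,0.99],[0,0,1.155],[0,0,1.323]]}' 0.0918
python3 - <<'E'
from h import *
C={n:pickle.load(open(n+"0.pkl","rb")) for n in("scene","side")}
K=dict(cab_bot=((361,183),(383,206)),cab_top_near=((359,143),(389,157)),cabtop_left=((386,119),(441,137)),case=((360,165),(382,183)),casetop=((350,135),(374,157)),bottle_top=((262,157),(291,146)),purple=((334,232),(296,236)),bottle_bot=((263,178),(291,172)),pot_knob=((443,178),(466,219)),bowl=((250,138),(302,138)))
for k,(a,b) in K.items(): print(k,*[np.round(v,0) for v in tri([ray(C["scene"],a),ray(C["side"],b)])])
E
```

```text
time: 1.15
tool_pos: [438.7, 163.1, 266.8]
tcp_rot: [3.142, -0.0, 1.565]
contact_force: [-0.0, 0.6, -0.1]
grip_width: 91.8
finger_force: 0.0
cab_bot [719.   1.  -4.] 2.0
cab_top_near [737.  37. 125.] 0.0
cabtop_left [901.  55. 146.] 8.0
case [707.   4.  71.] 2.0
casetop [704.  50. 142.] 17.0
bottle_top [518. 245.  85.] 6.0
purple [ 431. -139.   73.] 2.0
bottle_bot [519. 253.  -6.] 2.0
pot_knob [ 786. -234.  106.] 1.0
bowl [610. 431.  25.] 3.0
```

```bash
cat >> h.py <<'E'
def shot(tag):
    from plant import get_obs, vision
    o=get_obs();c=vision.capture("wrist");c["P"]=pose(c,o);c["o"]=o
    pickle.dump(c,open(tag+".pkl","wb"));cv2.imwrite(f"pics/{tag}.png",c["pixels"][:,:,::-1]);return c
E
python3 -m pendant '{"dp":[[-0.045,0.026,-0.008],[-0.09,0.052,-0.015],[-0.135,0.078,-0.022],[-0.165,0.103,-0.03],[-0.165,0.103,-0.03],[-0.165,0.103,-0.03]],"rotation":[[0,0,0],[0,0,0],[0,0,0],[0,0,0],[0,0,0],[0,0,0]]}'
python3 -c "import h;h.shot('w1')"
python3 -m pendant '{"dp":[[-0.05,0,0],[-0.09,0,0],[-0.09,0,0],[-0.09,0,0]],"rotation":[[0,0,0],[0,0,0],[0,0,0],[0,0,0]]}'
python3 -c "import h;h.shot('w2')"
```

```text
time: 1.9
tool_pos: [540.1, 0.2, 296.1]
tcp_rot: [-3.14, -0.001, 1.571]
contact_force: [-0.2, -0.0, -0.5]
grip_width: 91.9
finger_force: 0.0
time: 2.45
tool_pos: [540.4, -89.0, 296.7]
tcp_rot: [-3.141, -0.001, 1.572]
contact_force: [0.1, -1.2, 0.4]
grip_width: 91.8
finger_force: 0.0
```

View pics/w1.png

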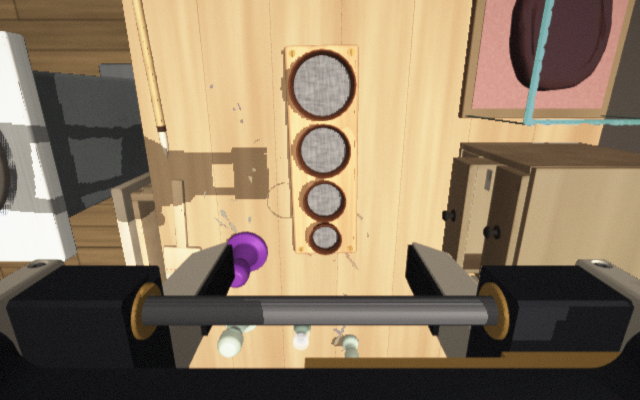

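View pics/w2.png

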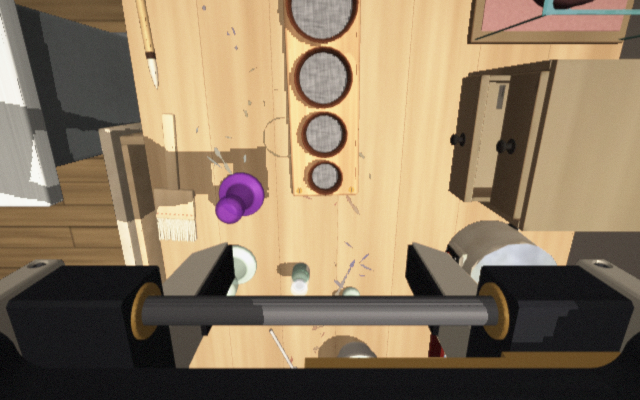

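The wrist views show the four cups seen from above: in w1 at (322,85), (323,151), (324,200) and (325,237), and in w2 at (321,8, clipped), (323,76), (324,133) and (325,177). The purple look-alike is beside them at (245,252) and (240,195).

```bash
python3 - <<'E'
from h import *
S={"w1":[(322,85),(323,151),(324,200),(325,237)],"w2":[None,(323,76),(324,133),(325,177)]}
R0=[36,30,24,18];cen={}
for t,ss in S.items():
    c=pickle.load(open(t+".pkl","rb"));P=c["P"];px=cv2.GaussianBlur(c["pixels"],(3,3),0).astype(int)
    m=((px[...,0]-px[...,2]<35)&(px[...,1]>85)).astype(np.uint8);m=cv2.morphologyEx(m,cv2.MORPH_CLOSE,np.ones((5,5)))
    cs,_=cv2.findContours(m,0,cv2.CHAIN_APPROX_NONE)
    for j,s in enumerate(ss):
        if s is None: continue
        k=[q for q in cs if cv2.pointPolygonTest(q,s,False)>=0][0][:,0].astype(float)
        w=np.array([plane(ray(c,p,P),16)[:2] for p in k]);o,r=circ(w)
        e=cv2.fitEllipse(k.astype(np.float32));cen.setdefault(j,[]).append(ray(c,e[0],P))
        print(t,"cup",j+1,o.round(1),"r",r.round(1),"want",R0[j])
for j in cen:
    if len(cen[j])>1: x,e=tri(cen[j]);print(j+1,x.round(1),round(e,1))
# muller_1 foot in w2 at (240,262)
E
```

```text
w1 cup 1 [542.4  93.7] r 35.2 want 36
w1 cup 2 [544.3  13.3] r 29.2 want 30
w1 cup 3 [546.  -55.4] r 22.9 want 24
w1 cup 4 [ 547.5 -112. ] r 16.6 want 18
w2 cup 2 [544.3  13.6] r 29.2 want 30
w2 cup 3 [545.9 -54.6] r 23.2 want 24
w2 cup 4 [ 547.2 -111.1] r 17.0 want 18
2 [544.3  14.2  17.9] 0.0
3 [545.9 -53.7  20. ] 0.0
4 [ 547.3 -109.8   20.5] 0.2
```

```bash
python3 -m pendant '{"dp":[[-0.035,-0.04,0],[-0.07,-0.08,0],[-0.1,-0.116,0],[-0.1,-0.116,0],[-0.1,-0.116,0]],"rotation":[[0,0,0],[0,0,0],[0,0,0],[0,0,0],[0,0,0]]}'
python3 -c "import h;h.shot('w3')"
python3 -m pendant '{"dp":[[-0.05,-0.005,0],[-0.1,-0.01,0],[-0.144,-0.014,0],[-0.144,-0.014,0],[-0.144,-0.014,0]],"rotation":[[0,0,0],[0,0,0],[0,0,0],[0,0,0],[0,0,0]]}'
python3 -c "import h;h.shot('w4')"
python3 - <<'E'
from h import *
a=[cv2.imread(f"pics/{t}.png")[:,80:560] for t in("w3","w4")]
cv2.imwrite("pics/w34.png",cv2.resize(np.vstack([a[0][:300],a[1][:300]]),None,fx=1,fy=1))
E
```

```text
time: 3.12
tool_pos: [425.2, -189.4, 297.0]
tcp_rot: [3.141, -0.0, 1.572]
contact_force: [0.5, 0.4, -0.8]
grip_width: 92.0
finger_force: 0.0
time: 3.8
tool_pos: [411.5, -333.1, 296.2]
tcp_rot: [-3.141, -0.001, 1.572]
contact_force: [-0.8, -0.2, 0.8]
grip_width: 91.9
finger_force: 0.0
```

View pics/w34.png

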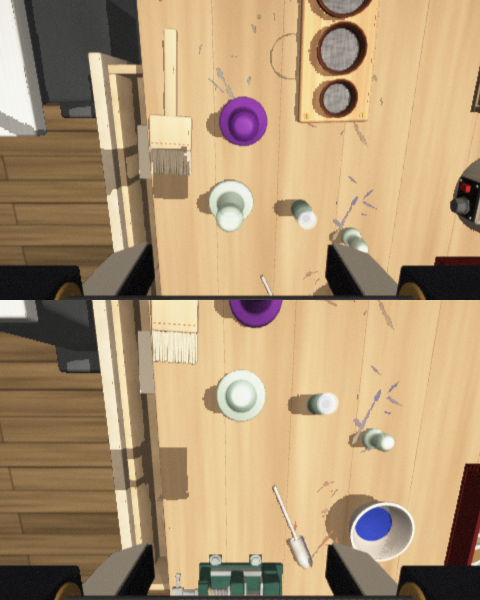

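Top half (w3): muller_1's foot is at (311,202) with the knob at (309,218), and the jar is at (384,213). Bottom half (w4): muller_1 is concentric at (321,96), the jar is at (403,104), and muller_4 is at about (452,138) at the foot and (464,142) at the knob.

```bash
cat >> h.py <<'E'
def disc(c,seed,z,dmax=300):
    """glass blob at seed -> circle fitted to its hull on plane z (mm)"""
    px=cv2.GaussianBlur(c["pixels"],(3,3),0).astype(int)
    m=((px[...,0]-px[...,2]<30)&(px[...,1]>px[...,0]-3)&(px[...,1]>110)).astype(np.uint8)
    m=cv2.morphologyEx(m,cv2.MORPH_CLOSE,np.ones((5,5)))
    cs,_=cv2.findContours(m,0,cv2.CHAIN_APPROX_NONE)
    k=[q for q in cs if cv2.pointPolygonTest(q,seed,False)>=0]
    if not k: return None
    k=k[0][:,0].astype(float);w=np.array([plane(ray(c,p,c["P"]),z)[:2] for p in k])
    o,r=circ(w);res=np.abs(np.hypot(*(w-o).T)-r)
    return o,r,res.max(),k,w
E
python3 - <<'E'
from h import *
c3,c4=[pickle.load(open(t+".pkl","rb")) for t in("w3","w4")]
for n,c,s in(("m1 w4",c4,(321,96)),("m1 w3",c3,(311,202)),("m4 w4",c4,(455,138)),("m4 w3",c3,(430,236)),):
    d=disc(c,s,8)
    if d is None: print(n,"none",c["pixels"][s[1],s[0]]);continue
    print(n,d[0].round(1),d[1].round(1),"res",d[2].round(1),"box",cv2.boundingRect(d[3].astype(np.int32)))
# foot centre from the widest row in each view -> height
rs=[]
for c,s in((c4,(321,96)),(c3,(311,202))):
    k=disc(c,s,8)[3]
    x0,x1=k[:,0].min(),k[:,0].max();y=np.r_[k[k[:,0]==x0,1],k[k[:,0]==x1,1]].mean();rs.append(ray(c,((x0+x1)/2,y),c["P"]));print((x0+x1)/2,y,x1-x0)
print("foot",*tri(rs))
E
```

```text
m1 w4 [ 412.8 -251. ] 30.3 res 0.9 box (297, 71, 48, 50)
m1 w3 [ 412.4 -255.7] 32.9 res 6.4 box (289, 181, 43, 50)
m4 w4 [ 596.6 -306.7] 16.5 res 6.9 box (443, 129, 31, 22)
m4 w3 [ 596.6 -311. ] 18.0 res 10.0 box (422, 228, 26, 25)
320.5 95.21739130434783 47.0
310.0 201.28571428571428 42.0
foot [ 412.64391422 -250.36748481    8.17934826] 0.24571202407228052
```

```bash
python3 -m pendant '{"dp":[[0.05,0.001,0.03],[0.0835,0.002,0.07],[0.0835,0.002,0.12],[0.0835,0.002,0.165],[0.0835,0.002,0.205],[0.0835,0.002,0.23],[0.0835,0.002,0.2485],[0.0835,0.002,0.2485]],"rotation":[[0,0,0],[0,0,0],[0,0,0],[0,0,0],[0,0,0],[0,0,0],[0,0,0],[0,0,0]]}'
python3 -m pendant '{"dp":[[0,0,0],[0,0,0],[0,0,0],[0,0,0],[0,0,0],[0,0,0]],"rotation":[[0,0,0],[0,0,0],[0,0,0],[0,0,0],[0,0,0],[0,0,0]]}' 0.025
```

```text
time: 4.85
tool_pos: [412.5, -249.1, 47.5]
tcp_rot: [-3.14, -0.002, 1.573]
contact_force: [0.0, 0.2, 0.1]
grip_width: 91.7
finger_force: 0.0
time: 5.6
tool_pos: [412.7, -250.8, 48.2]
tcp_rot: [-3.142, -0.0, 1.571]
contact_force: [-0.6, -0.7, -0.1]
grip_width: 36.4
finger_force: 0.0
```

```bash
python3 -m pendant '{"dp":[[0,0,0],[0,0,0],[0,0,0]],"rotation":[[0,0,0],[0,0,0],[0,0,0]]}'
python3 -m pendant '{"dp":[[0,0,-0.01],[0,0,-0.04],[0,0,-0.08],[0,0,-0.1],[0,0,-0.1]],"rotation":[[0,0,0],[0,0,0],[0,0,0],[0,0,0],[0,0,0]]}'
```

```text
time: 5.98
tool_pos: [412.7, -250.8, 48.2]
tcp_rot: [-3.141, -0.0, 1.571]
contact_force: [0.7, -1.0, 0.6]
grip_width: 32.5
finger_force: 30.0
time: 6.6
tool_pos: [413.5, -251.3, 149.8]
tcp_rot: [3.139, 0.002, 1.571]
contact_force: [-0.8, 0.4, -2.6]
grip_width: 32.8
finger_force: 30.0
```

```bash
python3 -m pendant '{"dp":[[0.02,0.0075,-0.03],[0.06,0.0226,-0.04],[0.11,0.0414,-0.04],[0.16,0.0602,-0.04],[0.21,0.079,-0.04],[0.26,0.0978,-0.04],[0.31,0.1167,-0.03],[0.335,0.126,-0.02]],"rotation":[[0,0,0],[0,0,0],[0,0,0],[0,0,0],[0,0,0],[0,0,0],[0,0,0],[0,0,0]]}'
python3 -m pendant '{"dp":[[0.0094,0.0036,0.02],[0.0094,0.0036,0.035],[0.0094,0.0036,0.045],[0.0094,0.0036,0.045]],"rotation":[[0,0,0],[0,0,0],[0,0,0],[0,0,0]]}'
python3 -c "import h;h.shot('w5')"
```

```text
time: 7.6
tool_pos: [538.5, 86.8, 166.5]
tcp_rot: [-3.14, -0.001, 1.573]
contact_force: [-0.1, -0.9, -0.9]
grip_width: 32.7
finger_force: 30.0
time: 8.1
tool_pos: [541.7, 92.9, 122.4]
tcp_rot: [-3.14, 0.0, 1.57]
contact_force: [0.4, -0.4, -2.7]
grip_width: 32.8
finger_force: 30.0
```

View pics/w5.png

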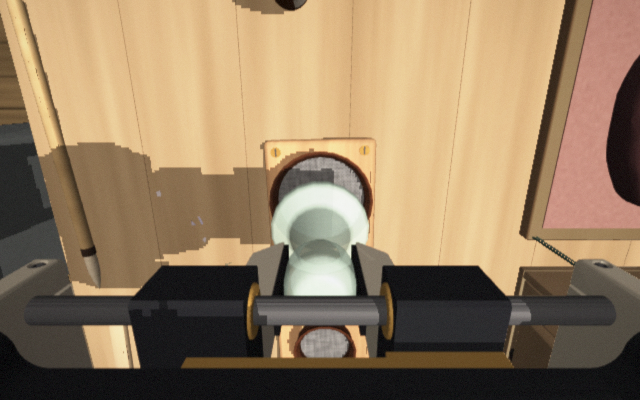

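The muller hangs upright and centred in front of the cup, with the foot at (320,222) and the felt at (322,190) behind it. Now I lower it gently.

```bash
python3 -m pendant '{"dp":[[0,0,0.02],[0,0,0.035],[0,0,0.045],[0,0,0.051],[0,0,0.054],[0,0,0.0565],[0,0,0.058],[0,0,0.059]],"rotation":[[0,0,0],[0,0,0],[0,0,0],[0,0,0],[0,0,0],[0,0,0],[0,0,0],[0,0,0]]}'
python3 -m pendant '{"dp":[[0,0,0],[0,0,0]],"rotation":[[0,0,0],[0,0,0]]}'
```

```text
time: 9.15
tool_pos: [542.5, 93.6, 64.3]
tcp_rot: [3.141, -0.0, 1.571]
contact_force: [0.4, 0.3, -3.2]
grip_width: 32.9
finger_force: 30.0
time: 9.4
tool_pos: [542.4, 93.6, 64.3]
tcp_rot: [3.141, -0.0, 1.571]
contact_force: [-0.2, -0.4, -2.4]
grip_width: 32.8
finger_force: 30.0
```

```bash
python3 -m pendant '{"dp":[[0,0,0.0005],[0,0,0.001],[0,0,0.001],[0,0,0.001]],"rotation":[[0,0,0],[0,0,0],[0,0,0],[0,0,0]]}'
python3 -m pendant '{"dp":[[0,0,0.0005],[0,0,0.001],[0,0,0.001],[0,0,0.001]],"rotation":[[0,0,0],[0,0,0],[0,0,0],[0,0,0]]}'
```

```text
time: 9.9
tool_pos: [542.5, 93.7, 64.2]
tcp_rot: [3.141, -0.0, 1.571]
contact_force: [-2.5, 0.1, 5.5]
grip_width: 32.6
finger_force: 30.0
time: 10.4
tool_pos: [542.5, 93.7, 64.1]
tcp_rot: [3.14, -0.0, 1.571]
contact_force: [-5.2, 0.7, 15.1]
grip_width: 32.6
finger_force: 30.0
```

```bash
python3 -m pendant '{"dp":[[0,0,-0.001],[0,0,-0.001],[0,0,-0.001]],"rotation":[[0,0,0],[0,0,0],[0,0,0]]}'
python3 -m pendant '{"dp":[[0,0,0],[0,0,0],[0,0,0],[0,0,0]],"rotation":[[0,0,0],[0,0,0],[0,0,0],[0,0,0]]}' 0.07
python3 -m pendant '{"dp":[[0,0,-0.01],[0,0,-0.04],[0,0,-0.09],[0,0,-0.15],[0,0,-0.2],[0,0,-0.2]],"rotation":[[0,0,0],[0,0,0],[0,0,0],[0,0,0],[0,0,0],[0,0,0]]}'
```

```text
time: 10.78
tool_pos: [542.5, 93.7, 64.1]
tcp_rot: [3.141, -0.0, 1.571]
contact_force: [-3.4, 0.3, 9.1]
grip_width: 32.6
finger_force: 30.0
time: 11.28
tool_pos: [542.3, 93.6, 63.1]
tcp_rot: [-3.141, -0.0, 1.571]
contact_force: [0.3, -0.4, 0.2]
grip_width: 67.3
finger_force: 0.0
time: 12.02
tool_pos: [544.2, 93.7, 268.5]
tcp_rot: [3.132, -0.0, 1.571]
contact_force: [0.1, 0.4, -0.9]
grip_width: 70.4
finger_force: 0.0
```

```bash
python3 -m pendant '{"dp":[[0.033,-0.044,-0.01],[0.066,-0.088,-0.02],[0.093,-0.124,-0.034],[0.093,-0.124,-0.034],[0.093,-0.124,-0.034]],"rotation":[[0,0,0],[0,0,0],[0,0,0],[0,0,0],[0,0,0]]}'
python3 -c "import h;h.shot('w6')"
python3 -m pendant '{"dp":[[0.04,0,0],[0.084,0,0],[0.084,0,0],[0.084,0,0]],"rotation":[[0,0,0],[0,0,0],[0,0,0],[0,0,0]]}'
python3 -c "import h;h.shot('w7')"
python3 - <<'E'
from h import *
c=[pickle.load(open(t+".pkl","rb")) for t in("w6","w7")]
print([x["o"]["tool_pos"].round(1) for x in c])
f=200/np.tan(np.radians(c[0]["vfov"])/2)
def proj(c,X):
    p=np.linalg.inv(c["P"])@np.r_[X,1];return (c["cx"]+f*p[0]/-p[2],c["cy"]+f*p[1]/p[2])
rs=[]
for x in c:
    s=tuple(float(v) for v in proj(x,(418.5,271,8)));d=disc(x,s,8);print("seed",np.round(s))
    if d is None: continue
    k=d[3];print(d[0].round(1),d[1].round(1),"res",d[2].round(1),cv2.boundingRect(k.astype(np.int32)))
    x0,x1=k[:,0].min(),k[:,0].max();y=np.r_[k[k[:,0]==x0,1],k[k[:,0]==x1,1]].mean();rs.append(ray(x,((x0+x1)/2,y),x["P"]))
if len(rs)==2: print("foot",*tri(rs))
cv2.imwrite("pics/w67.png",np.vstack([x["pixels"][:290,80:560,::-1] for x in c]))
E
```

```text
time: 12.65
tool_pos: [418.4, 186.3, 296.8]
tcp_rot: [-3.141, 0.0, 1.571]
contact_force: [0.4, 0.1, -0.3]
grip_width: 70.0
finger_force: 0.0
time: 13.2
tool_pos: [418.8, 269.7, 296.3]
tcp_rot: [-3.14, 0.001, 1.57]
contact_force: [0.2, -0.7, -0.1]
grip_width: 70.5
finger_force: 0.0
[array([418.4, 186.3, 296.8]), array([418.8, 269.7, 296.3])]
seed [319.  93.]
[421.3 272.5] 24.2 res 0.7 (303, 72, 39, 41)
seed [319. 158.]
[421.4 271.7] 24.7 res 2.0 (304, 138, 37, 39)
foot [421.98736527 272.6914733    5.08931519] 0.1099880494112804
```

View pics/w67.png

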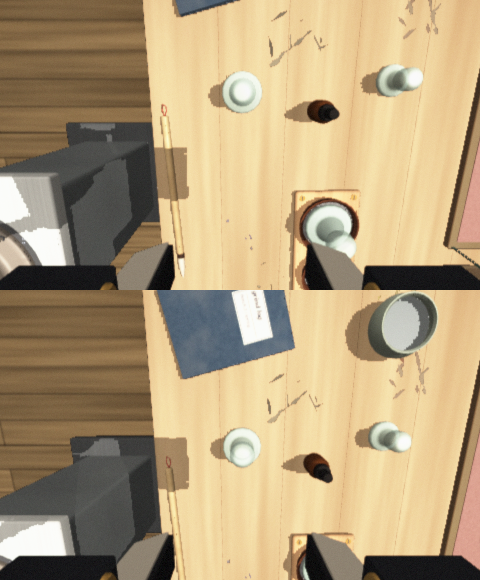

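w6 (top) shows muller_2 concentric at (322,92), the bottle at (403,111), muller_3 at (475,81), and muller_1 standing upright in cup 1 at (408,225). w7 (bottom) confirms this, with muller_2 at (322,157).

```bash
python3 -m pendant '{"dp":[[0.0017,0.003,0.04],[0.0017,0.003,0.1],[0.0017,0.003,0.15],[0.0017,0.003,0.19],[0.0017,0.003,0.22],[0.0017,0.003,0.245],[0.0017,0.003,0.259],[0.0017,0.003,0.259]],"rotation":[[0,0,0],[0,0,0],[0,0,0],[0,0,0],[0,0,0],[0,0,0],[0,0,0],[0,0,0]]}'
python3 -m pendant '{"dp":[[0,0,0],[0,0,0],[0,0,0],[0,0,0],[0,0,0],[0,0,0],[0,0,0]],"rotation":[[0,0,0],[0,0,0],[0,0,0],[0,0,0],[0,0,0],[0,0,0],[0,0,0]]}' 0.022
python3 -m pendant '{"dp":[[0,0,-0.01],[0,0,-0.04],[0,0,-0.09],[0,0,-0.14],[0,0,-0.15],[0,0,-0.15]],"rotation":[[0,0,0],[0,0,0],[0,0,0],[0,0,0],[0,0,0],[0,0,0]]}'
```

```text
time: 14.25
tool_pos: [421.3, 271.5, 37.8]
tcp_rot: [-3.14, 0.001, 1.57]
contact_force: [0.2, -0.1, -0.1]
grip_width: 70.3
finger_force: 0.0
time: 15.12
tool_pos: [421.3, 272.4, 38.4]
tcp_rot: [3.142, -0.0, 1.571]
contact_force: [-1.3, -0.2, 3.5]
grip_width: 28.7
finger_force: 30.0
time: 15.88
tool_pos: [421.2, 272.2, 188.2]
tcp_rot: [3.141, -0.0, 1.571]
contact_force: [0.2, -0.8, -2.6]
grip_width: 28.5
finger_force: 30.0
```

```bash
python3 -m pendant '{"dp":[[-0.02,0.0095,0],[-0.06,0.0285,0],[-0.11,0.0523,0],[-0.16,0.076,0],[-0.21,0.0998,0],[-0.245,0.1164,0],[-0.2587,0.1229,0],[-0.2587,0.1229,0]],"rotation":[[0,0,0],[0,0,0],[0,0,0],[0,0,0],[0,0,0],[0,0,0],[0,0,0],[0,0,0]]}'
python3 -m pendant '{"dp":[[0,0,0.02],[0,0,0.06],[0,0,0.09],[0,0,0.11],[0,0,0.122],[0,0,0.129],[0,0,0.1325],[0,0,0.1335]],"rotation":[[0,0,0],[0,0,0],[0,0,0],[0,0,0],[0,0,0],[0,0,0],[0,0,0],[0,0,0]]}'
python3 -m pendant '{"dp":[[0,0,0.0005],[0,0,0.001],[0,0,0.001],[0,0,0.001]],"rotation":[[0,0,0],[0,0,0],[0,0,0],[0,0,0]]}'
```

```text
time: 16.88
tool_pos: [543.6, 13.4, 186.6]
tcp_rot: [-3.138, -0.001, 1.569]
contact_force: [0.2, 0.6, -2.0]
grip_width: 28.1
finger_force: 30.0
time: 17.88
tool_pos: [544.5, 13.7, 55.1]
tcp_rot: [3.141, -0.0, 1.571]
contact_force: [-0.2, -0.7, -3.9]
grip_width: 28.6
finger_force: 30.0
time: 18.38
tool_pos: [544.5, 13.5, 54.4]
tcp_rot: [3.141, 0.0, 1.571]
contact_force: [-2.0, 0.1, 6.1]
grip_width: 28.3
finger_force: 30.0
```

Contact with the felt at the expected height. Release.

```bash
python3 -m pendant '{"dp":[[0,0,0],[0,0,0],[0,0,0],[0,0,0]],"rotation":[[0,0,0],[0,0,0],[0,0,0],[0,0,0]]}' 0.06
python3 -m pendant '{"dp":[[0,0,-0.01],[0,0,-0.04],[0,0,-0.09],[0,0,-0.15],[0,0,-0.2],[0,0,-0.24],[0,0,-0.24]],"rotation":[[0,0,0],[0,0,0],[0,0,0],[0,0,0],[0,0,0],[0,0,0],[0,0,0]]}'
```

```text
time: 18.88
tool_pos: [544.2, 13.6, 53.6]
tcp_rot: [-3.141, -0.0, 1.571]
contact_force: [-1.1, 0.5, -0.6]
grip_width: 59.1
finger_force: 0.0
time: 19.75
tool_pos: [545.5, 13.5, 298.0]
tcp_rot: [3.134, 0.001, 1.571]
contact_force: [0.4, 0.2, -1.0]
grip_width: 60.2
finger_force: 0.0
```

View first.

```bash
python3 -m pendant '{"dp":[[0.045,0.016,0],[0.095,0.032,0],[0.145,0.05,0],[0.1913,0.0667,0],[0.1913,0.0667,0],[0.1913,0.0667,0]],"rotation":[[0,0,0],[0,0,0],[0,0,0],[0,0,0],[0,0,0],[0,0,0]]}'
python3 -c "import h;h.shot('w8')"
python3 -m pendant '{"dp":[[0.035,0,0],[0.07,0,0],[0.07,0,0],[0.07,0,0]],"rotation":[[0,0,0],[0,0,0],[0,0,0],[0,0,0]]}'
python3 -c "import h;h.shot('w9')"
cat >> h.py <<'E'
def foot(tags,g,z=8):
    rs=[];out=[]
    for t in tags:
        c=pickle.load(open(t+".pkl","rb"));f=200/np.tan(np.radians(c["vfov"])/2)
        p=np.linalg.inv(c["P"])@np.r_[g,z,1];s=(float(c["cx"]+f*p[0]/-p[2]),float(c["cy"]+f*p[1]/p[2]))
        d=disc(c,s,z)
        if d is None: print(t,"none at",np.round(s));continue
        k=d[3];print(t,"seed",np.round(s),d[0].round(1),d[1].round(1),"res",d[2].round(1),cv2.boundingRect(k.astype(np.int32)))
        x0,x1=k[:,0].min(),k[:,0].max();y=np.r_[k[k[:,0]==x0,1],k[k[:,0]==x1,1]].mean();rs.append(ray(c,((x0+x1)/2,y),c["P"]))
    if len(rs)>1: print("foot",*tri(rs))
E
python3 - <<'E'
from h import *
foot(("w8","w9"),(611,289))
cv2.imwrite("pics/w89.png",np.vstack([pickle.load(open(t+".pkl","rb"))["pixels"][:290,80:560,::-1] for t in("w8","w9")]))
E
```

```text
time: 20.5
tool_pos: [610.5, 204.6, 292.6]
tcp_rot: [-3.14, 0.001, 1.571]
contact_force: [0.3, -0.7, -0.7]
grip_width: 60.2
finger_force: 0.0
time: 21.05
tool_pos: [611.0, 273.4, 293.9]
tcp_rot: [3.142, 0.001, 1.57]
contact_force: [-0.1, -1.1, 0.5]
grip_width: 60.2
finger_force: 0.0
w8 seed [320.  93.] [612.2 286.7] 18.2 res 0.9 (307, 80, 29, 31)
w9 seed [319. 147.] [612.3 285.9] 18.7 res 1.4 (307, 135, 28, 30)
foot [612.37471706 286.98851041   9.76704615] 0.3124377576286959
```

View pics/w89.png

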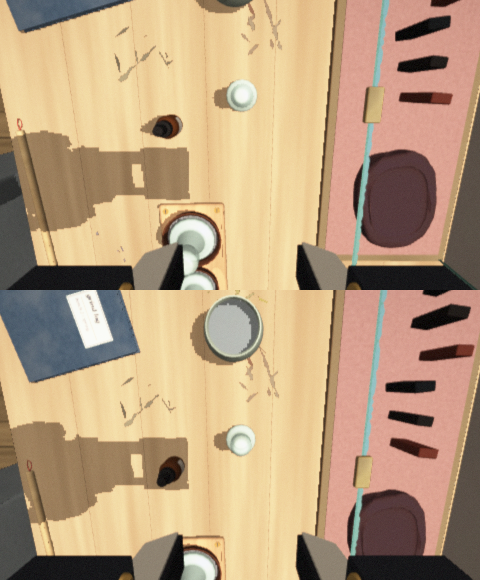

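w8 (top): muller_3 is concentric at (321,96), the bottle is at (247,127), and mullers 1 and 2 are upright in their cups. The front of the glass case is about 120 mm from muller_3 (edge at u≈405), so it clears the gripper body.

```bash
python3 -m pendant '{"dp":[[0.0117,0.0012,0.04],[0.0117,0.0012,0.1],[0.0117,0.0012,0.15],[0.0117,0.0012,0.19],[0.0117,0.0012,0.225],[0.0117,0.0012,0.25],[0.0117,0.0012,0.2637],[0.0117,0.0012,0.2637]],"rotation":[[0,0,0],[0,0,0],[0,0,0],[0,0,0],[0,0,0],[0,0,0],[0,0,0],[0,0,0]]}'
python3 -m pendant '{"dp":[[0,0,0],[0,0,0],[0,0,0],[0,0,0],[0,0,0],[0,0,0]],"rotation":[[0,0,0],[0,0,0],[0,0,0],[0,0,0],[0,0,0],[0,0,0]]}' 0.018
python3 -m pendant '{"dp":[[0,0,-0.01],[0,0,-0.04],[0,0,-0.09],[0,0,-0.14],[0,0,-0.15],[0,0,-0.15]],"rotation":[[0,0,0],[0,0,0],[0,0,0],[0,0,0],[0,0,0],[0,0,0]]}'
```

```text
time: 22.1
tool_pos: [612.0, 285.7, 29.6]
tcp_rot: [-3.14, 0.0, 1.57]
contact_force: [-0.4, 0.8, -0.4]
grip_width: 59.8
finger_force: 0.0
time: 22.85
tool_pos: [612.2, 286.7, 30.4]
tcp_rot: [3.141, -0.0, 1.571]
contact_force: [-1.6, -0.1, 3.9]
grip_width: 24.6
finger_force: 30.0
time: 23.6
tool_pos: [612.1, 286.5, 180.1]
tcp_rot: [3.141, -0.0, 1.571]
contact_force: [0.7, 0.3, -2.3]
grip_width: 24.6
finger_force: 30.0
```

```bash
python3 -m pendant '{"dp":[[-0.025,-0.0049,0],[-0.075,-0.0146,0],[-0.13,-0.0252,0],[-0.185,-0.0359,0],[-0.24,-0.0466,0],[-0.29,-0.0563,0],[-0.325,-0.0631,0],[-0.341,-0.0662,0]],"rotation":[[0,0,0],[0,0,0],[0,0,0],[0,0,0],[0,0,0],[0,0,0],[0,0,0],[0,0,0]]}'
python3 -m pendant '{"dp":[[0,0,0],[0,0,0.05],[0,0,0.09],[0,0,0.11],[0,0,0.122],[0,0,0.129],[0,0,0.1325],[0,0,0.1335]],"rotation":[[0,0,0],[0,0,0],[0,0,0],[0,0,0],[0,0,0],[0,0,0],[0,0,0],[0,0,0]]}'
python3 -m pendant '{"dp":[[0,0,0.0005],[0,0,0.001],[0,0,0.001],[0,0,0.001]],"rotation":[[0,0,0],[0,0,0],[0,0,0],[0,0,0]]}'
```

```text
time: 24.6
tool_pos: [544.6, -55.9, 178.0]
tcp_rot: [-3.138, -0.001, 1.569]
contact_force: [-0.4, 0.3, -1.3]
grip_width: 24.5
finger_force: 30.0
time: 25.6
tool_pos: [546.3, -54.4, 47.0]
tcp_rot: [3.141, 0.0, 1.571]
contact_force: [0.4, 0.5, -0.5]
grip_width: 24.5
finger_force: 30.0
time: 26.1
tool_pos: [546.3, -54.5, 46.4]
tcp_rot: [3.14, 0.0, 1.571]
contact_force: [-1.7, -0.3, 5.4]
grip_width: 24.8
finger_force: 30.0
```

```bash
python3 -m pendant '{"dp":[[0,0,0],[0,0,0],[0,0,0],[0,0,0]],"rotation":[[0,0,0],[0,0,0],[0,0,0],[0,0,0]]}' 0.055
python3 -m pendant '{"dp":[[0,0,-0.01],[0,0,-0.04],[0,0,-0.09],[0,0,-0.15],[0,0,-0.2],[0,0,-0.25],[0,0,-0.25]],"rotation":[[0,0,0],[0,0,0],[0,0,0],[0,0,0],[0,0,0],[0,0,0],[0,0,0]]}'
python3 -m pendant '{"dp":[[-0.05,0.008,0],[-0.1,0.016,0],[-0.15,0.024,0],[-0.2,0.032,0],[-0.25,0.04,0],[-0.275,0.044,0],[-0.275,0.044,0],[-0.275,0.044,0]],"rotation":[[0,0,0],[0,0,0],[0,0,0],[0,0,0],[0,0,0],[0,0,0],[0,0,0],[0,0,0]]}'
python3 -c "import h;h.shot('w10')"
python3 -m pendant '{"dp":[[-0.03,0,0],[-0.058,0,0],[-0.058,0,0],[-0.058,0,0]],"rotation":[[0,0,0],[0,0,0],[0,0,0],[0,0,0]]}'
python3 -c "import h;h.shot('w11')"
python3 - <<'E'
from h import *
foot(("w10","w11"),(589.7,-303.3))
cv2.imwrite("pics/w1011.png",np.vstack([pickle.load(open(t+".pkl","rb"))["pixels"][:290,80:560,::-1] for t in("w10","w11")]))
E
```

```text
time: 26.6
tool_pos: [546.0, -54.4, 45.4]
tcp_rot: [-3.142, -0.0, 1.571]
contact_force: [0.2, 1.0, 0.5]
grip_width: 54.3
finger_force: 0.0
time: 27.48
tool_pos: [547.5, -54.7, 300.7]
tcp_rot: [3.132, 0.002, 1.571]
contact_force: [-0.1, -0.5, 0.3]
grip_width: 54.5
finger_force: 0.0
time: 28.48
tool_pos: [589.8, -328.5, 295.0]
tcp_rot: [-3.141, -0.001, 1.571]
contact_force: [0.0, -0.2, -0.0]
grip_width: 54.9
finger_force: 0.0
time: 29.02
tool_pos: [590.2, -386.0, 295.7]
tcp_rot: [3.141, -0.001, 1.572]
contact_force: [-0.6, -0.1, -0.6]
grip_width: 55.4
finger_force: 0.0
w10 seed [319. 140.] [ 589.6 -306.5] 13.0 res 1.7 (310, 133, 19, 21)
w11 seed [319.  95.] [ 589.5 -305.1] 12.2 res 0.8 (309, 87, 20, 20)
foot [ 589.18989136 -305.05514326   12.42889704] 0.010561600959781533
```

View pics/w1011.png

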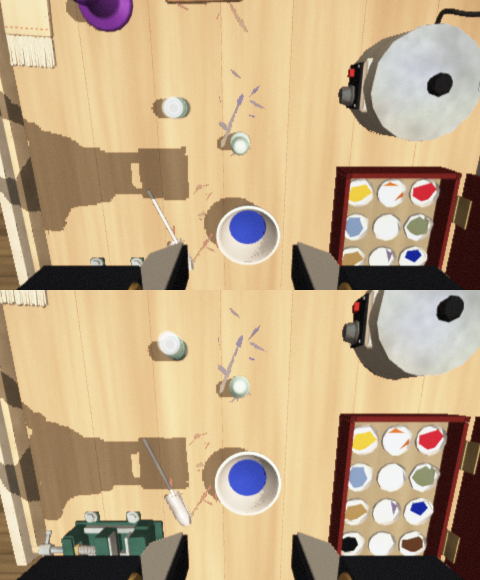

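w11 (bottom) shows muller_4 near nadir at (319,96), the jar at (252,56), the bowl at (328,193), and the pot and paint box to the right beyond the gripper's extent.

```bash
python3 -m pendant '{"dp":[[0.05,0,0.02],[0.0826,-0.0005,0.06],[0.0826,-0.0005,0.12],[0.0826,-0.0005,0.175],[0.0826,-0.0005,0.225],[0.0826,-0.0005,0.26],[0.0826,-0.0005,0.2755],[0.0826,-0.0005,0.2755]],"rotation":[[0,0,0],[0,0,0],[0,0,0],[0,0,0],[0,0,0],[0,0,0],[0,0,0],[0,0,0]]}'
python3 -m pendant '{"dp":[[0,0,0],[0,0,0],[0,0,0],[0,0,0],[0,0,0],[0,0,0]],"rotation":[[0,0,0],[0,0,0],[0,0,0],[0,0,0],[0,0,0],[0,0,0]]}' 0.014
python3 -m pendant '{"dp":[[0,0,-0.01],[0,0,-0.04],[0,0,-0.09],[0,0,-0.14],[0,0,-0.15],[0,0,-0.15]],"rotation":[[0,0,0],[0,0,0],[0,0,0],[0,0,0],[0,0,0],[0,0,0]]}'
```

```text
time: 30.08
tool_pos: [589.5, -304.1, 20.0]
tcp_rot: [-3.141, -0.001, 1.571]
contact_force: [0.7, -0.2, 0.2]
grip_width: 55.0
finger_force: 0.0
time: 30.82
tool_pos: [589.6, -305.0, 20.5]
tcp_rot: [3.141, 0.0, 1.571]
contact_force: [-1.3, 0.2, 5.5]
grip_width: 20.7
finger_force: 30.0
time: 31.58
tool_pos: [589.4, -304.7, 170.2]
tcp_rot: [3.141, 0.0, 1.571]
contact_force: [0.3, 0.6, -0.8]
grip_width: 20.8
finger_force: 30.0
```

```bash
python3 -m pendant '{"dp":[[0.02,-0.0043,0],[0.06,-0.013,0],[0.11,-0.0238,0],[0.155,-0.0336,0],[0.185,-0.0401,0],[0.1944,-0.0421,0],[0.1944,-0.0421,0]],"rotation":[[0,0,0],[0,0,0],[0,0,0],[0,0,0],[0,0,0],[0,0,0],[0,0,0]]}'
python3 -m pendant '{"dp":[[0,0,0.02],[0,0,0.06],[0,0,0.09],[0,0,0.11],[0,0,0.122],[0,0,0.129],[0,0,0.1325],[0,0,0.1335]],"rotation":[[0,0,0],[0,0,0],[0,0,0],[0,0,0],[0,0,0],[0,0,0],[0,0,0],[0,0,0]]}'
python3 -m pendant '{"dp":[[0,0,0.0005],[0,0,0.001],[0,0,0.001],[0,0,0.001]],"rotation":[[0,0,0],[0,0,0],[0,0,0],[0,0,0]]}'
```

```text
time: 32.45
tool_pos: [547.0, -110.3, 169.0]
tcp_rot: [-3.14, -0.0, 1.572]
contact_force: [0.4, -1.1, -1.0]
grip_width: 20.8
finger_force: 30.0
time: 33.45
tool_pos: [547.7, -110.6, 36.8]
tcp_rot: [3.141, 0.0, 1.571]
contact_force: [-0.9, 0.7, -0.5]
grip_width: 20.8
finger_force: 30.0
time: 33.95
tool_pos: [547.7, -110.5, 36.4]
tcp_rot: [3.14, 0.0, 1.571]
contact_force: [-1.4, -0.2, 6.4]
grip_width: 21.0
finger_force: 30.0
```

```bash
python3 -m pendant '{"dp":[[0,0,0],[0,0,0],[0,0,0],[0,0,0]],"rotation":[[0,0,0],[0,0,0],[0,0,0],[0,0,0]]}' 0.055
python3 -m pendant '{"dp":[[0,0,-0.01],[0,0,-0.04],[0,0,-0.09],[0,0,-0.15],[0,0,-0.2],[0,0,-0.26],[0,0,-0.26]],"rotation":[[0,0,0],[0,0,0],[0,0,0],[0,0,0],[0,0,0],[0,0,0],[0,0,0]]}'
python3 -m pendant '{"dp":[[0.02,0,0],[0.04,0,0],[0.04,0,0],[0.04,0,0],[0.04,0,0]],"rotation":[[0,0,0],[0,0,0],[0,0,0],[0,0,0],[0,0,0]]}'
python3 - <<'E'
from h import *
from plant import vision
c=shot("w12")
foot(("w12",),(544.3,13.7),24);foot(("w12",),(546,-54.3),24);foot(("w12",),(547.4,-110.3),24)
s=vision.capture("side")["pixels"][140:340,220:460,::-1]
a=c["pixels"][:300,180:480,::-1]
cv2.imwrite("pics/fin.png",np.hstack([cv2.resize(a,(450,450),interpolation=2),cv2.resize(s,(340,450),interpolation=2)]))
E
```

```text
time: 34.45
tool_pos: [547.3, -110.4, 35.4]
tcp_rot: [-3.141, -0.0, 1.571]
contact_force: [-0.6, -0.1, 0.5]
grip_width: 53.5
finger_force: 0.0
time: 35.33
tool_pos: [549.1, -111.0, 301.6]
tcp_rot: [3.131, 0.004, 1.571]
contact_force: [0.1, 0.0, 0.1]
grip_width: 55.0
finger_force: 0.0
time: 35.95
tool_pos: [547.3, -70.7, 295.2]
tcp_rot: [-3.141, -0.0, 1.571]
contact_force: [0.5, 0.5, -0.5]
grip_width: 55.2
finger_force: 0.0
w12 seed [317.  94.] [544.7  13.6] 26.0 res 1.1 (296, 71, 43, 45)
w12 seed [318. 149.] [546.7 -54.9] 20.4 res 1.3 (303, 133, 32, 33)
w12 seed [319. 190.] [ 548.  -113.8] 16.1 res 3.7 (309, 180, 23, 27)
```

View pics/fin.png

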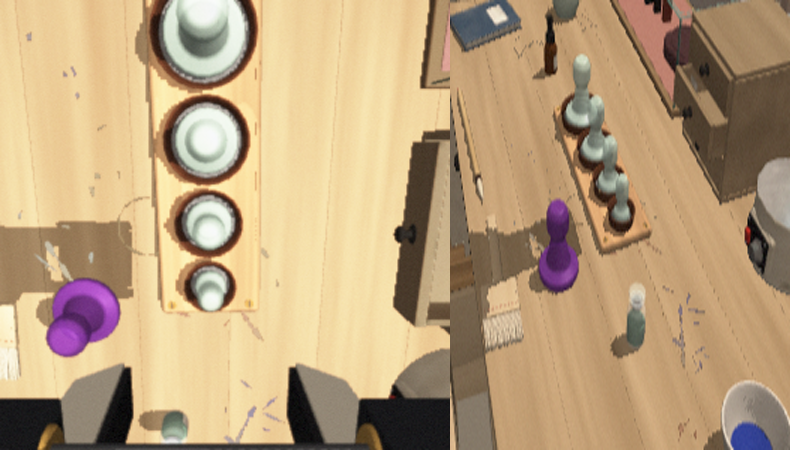

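Both views show all four mullers upright and centred in their cups, largest to smallest. The purple look-alike (wrist crop, 85,318), the jar (side crop, 636,320) and the bottle (side crop, 550,50) are still standing where they were. I'll hand the job in.

```bash
python3 -c "from plant import workorder;print(workorder.close_job())"
```

```text
the job is handed in; nothing more can be done
None
```

The four mullers stand upright on the felt of their own cups, in a row from largest to smallest; the bottle, jar and purple look-alike were not touched, and I handed the job in at about 36 s.

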